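Check the downlight bulb by torch, then bring it to the front

TASK

Pick up the black torch and hold it steady for about two seconds, lens down, straight over the downlight bulb in the carousel and a few centimetres above it, without touching the carousel with the torch; then stand the torch back on its lens on the counter, beside the carousel. Then turn the carousel by its bar handle until the pot with the bulb is in line with the front tongue of the foot, and finish holding the handle firmly so that the carousel stays still there. Leave the spare bulb, the plug top and the roll of tape where they are.

Things in the scene. Friction and masses are not known exactly. Their poses are not given: they have to be found in the camera images.
- torch: black torch, 128 mm long, about 130 g, standing on its lens on the counter (z = 0), left or right of the carousel: head 42 mm across for the lowest 28 mm, then a round barrel 29 mm across from 42 to 125 mm up. Origin at the centre of the lens face, z along the torch away from the lens (up while it stands)
- torch_lens (a point): centre of the torch's lens face (its underside while it stands); same point as the origin of torch
- torch_grip (a point): point on the axis of the torch's barrel 85 mm above the lens face, a good place to grip (29 mm across there)
- carousel: turning part: wooden platter 220 mm across, top 32 mm up, with four clear pots (60 mm across, rims 82 mm up) 75 mm from the axis: one holds a downlight bulb, the others bolts, wall plugs, washers. Origin on the axis at counter height, z up, -x towards the bulb. Turns either way about the vertical axis, no spring, slight friction (0.05 N m), stays where left
- bulb (a point): centre of the glass face of the downlight bulb (white, 50 mm across, with a small amber lamp in the middle, face up 88 mm above the counter) in its pot on the carousel, 75 mm from the axis; turns with the carousel
- handle (a point): point on the carousel's axis 125 mm above the counter, inside the bar handle: an upright bar 60 mm long (along the carousel's x axis), 16 mm thick (along its y axis), reaching from 95 to 145 mm above the counter. Orientation as the carousel's; grip it across the 16 mm from above
- carousel_base: fixed foot of the carousel, black, with a front tongue 34 mm wide that sticks out from under the platter to 155 mm from the axis, roughly towards the robot, with a bright line along it. Origin on the axis at counter height; its -x axis points along the tongue
- front (a point): fixed point above the tongue's line, 75 mm from the axis and 88 mm above the counter: where the centre of the bulb's face must come (bulb on front)
- spare_bulb_mid (a point): middle of a loose spare downlight bulb (50 mm across, 56 mm high, standing on its face) on the counter on the other side of the carousel from the torch; leave alone. The point is 25 mm above the counter
- plug_mid (a point): middle of a loose white plug top (54 mm across, 48 mm high with pins up); leave alone. The point is 15 mm above the counter
- tape: loose roll of tape, 70 mm across, 18 mm high, lying flat; leave alone. Origin at the centre of its underside
There are look-alikes about, which are no part of the job. Leave any green or white look-alike of the torch alone.

How it is judged:
By the outcome, as a careful person would: the job done as asked, in the order asked, and still so for the second after the job is handed in, while the arm keeps its last pose, push and grip.
It also fails if it takes over 72 s, if anything falls off the work surface, if the arm or the gripper's body presses on something with over 40 N, if the wrist force passes 120 N, or if a joint passes its speed limit or range.

ROBOT

A 6-joint arm with a two-finger parallel gripper is mounted at the origin on the work surface. World frame = base frame: x ahead of the robot, y to its left, z up, the work surface at z = 0. Lengths are in m, angles in rad, forces in N, time in s.
With the tool pointing down it reaches from about 0.25 to 0.725 m from the base axis. Payload 4 kg.
Tool frame: the origin (TCP) lies midway between the tips of the shut fingers; the grasp point (between the pads) lies 19 mm behind it; z points along the fingers, y is the line along which they close (so a half turn about z gives the same grasp; the last joint's range is limited). The gripper opens to 85 mm and grips with 20 to 120 N. Pads are 22 mm wide; open, the fingers measure 114 mm over their backs; the gripper's body (76 mm by 85 mm) begins 54 mm behind the grasp point. The pads swing forward as they close: fully open they stand 13 mm farther back than shut.
Start: joints at [-1.184, 0.241, 0.005, 1.335, 0, 1.571], TCP at [0.189, -0.463, 0.211] pointing down, gripper open.
Joint ranges: [-2.72, 2.72], [-1.05, 1.87], [-1.09, 1.28], [-1.99, 2.15], [-1.42, 1.44], [-3.14, 3.14]. Speed limits (rad/s): [2.79, 2.79, 3.14, 3.14, 3.14, 3.14].

INTERFACE

Orientations are given as a unit quaternion [x, y, z, w].
In Python, from station import monitor, imaging, arm gives the robot as it stands.
- The arm moves only by the tool step_arm, never from a script. Its argument "increments" is a list of rows, each a list of 3 entries, a list of its own where there are three numbers: the finger opening in cm, from 0 to 8.54, then the shift along the tool's x, y, z in cm, then the turn about the tool's z in degrees. A call has 1 to 20 rows; each row is the pose to reach, as a shift and turn from the pose commanded when the call began, along the tool's axes at that moment; what a row does not reach only later rows make up. A row lasts 1/10 s, in which the tool goes at most 50 mm and 8.59 degrees, less where a joint would pass 70% of its speed; a pose out of reach is approached as far as the arm can. A call with a gripper value outside its range is refused whole. The fingers move at their own pace and stop on an object; the grip force is fixed at half the most. Time passes only in rows, so rows that repeat a pose let the fingers close. It gives the time, the measured TCP pose, the force, the opening and the grip force at its end, in the units of the state.
- monitor.observe(): the state, without advancing time (a new reading comes with each control period).
- imaging.grab_frame(name): name is "side" or "top" or "wrist"; returns a dict with "img" (384x512x3 uint8, red, green, blue), "depth" (384x512 float32, m along the optical axis (not along the pixel's ray), 0 where there is no reading), "vertical_fov" (degrees; the focal length in pixels is half the picture's height over the tangent of half this angle, whatever the lens; pixels are square), "cx", "cy" (the principal point, pixels), "cam_to_world" (4x4, takes a point from camera to world coordinates). Camera axes: x right, y up, looking along -z (the intrinsics and any distortion apply to the point x, -y, -z); pixel columns grow to the right and rows downward; lengths in m; the calibration is good to about 2 mm. A picture is of the moment at which its call begins.
- arm.finish_job(): hands the job in; it is judged then, once.
The state is a dict: "t": time; "joint_positions": joint angles; "joint_vel": joint speeds; "joint_torque": joint torques, N m; "tcp_pos": TCP position; "tcp_rot": TCP orientation; "force": force on the tool from outside, world axes, zero at the start; "torque": the same for the moment, N m; "grip_width": opening from 0.0 (shut) to 1.0 (fully open); "gripper_force": force on a finger pad.
Only numpy, scipy, OpenCV 4.12 (cv2) and the standard library are available. Lean on these libraries where they do the work, as an engineer would, in place of code of your own. Each camera call takes 0.05 s, during which the arm holds its last target. There are 200 camera calls.

## Working session

There is one attempt and no reset: what is moved stays moved. The work goes in short steps, Python scripts to look and compute and a tool call to move; the robot and the scene stay as the last step left them, time stands still between calls to the robot, and variables do not carry over. Pictures are saved under pics/ and viewed, at most 10 in all, crops included, and the job is handed in when it is done.

Besides the shell and the picture viewer there is one more tool, called after "Request:" in YAML: its name, and indented under it one key for each argument. step_arm: Moves the arm, as the interface text tells. Its arguments: {"type":"object","properties":{"increments":{"type":"array","items":{"type":"array"}}},"required":["increments"]}

```bash
mkdir -p pics
cat > h.py <<'E'
import numpy as np, cv2, pickle
from station import monitor, imaging, arm
def grab(n,save=None):
    f=imaging.grab_frame(n); pickle.dump(f,open(f'{n}.pkl','wb'))
    if save: cv2.imwrite('pics/'+save,cv2.cvtColor(f['img'],cv2.COLOR_RGB2BGR))
    return f
def load(n): return pickle.load(open(f'{n}.pkl','rb'))
def ray(f,u,v):
    F=f['img'].shape[0]/2/np.tan(np.radians(f['vertical_fov'])/2)
    d=np.array([(u-f['cx'])/F,-(v-f['cy'])/F,-1]); M=np.array(f['cam_to_world'])
    return M[:3,3],M[:3,:3]@d
def atz(f,u,v,z):
    o,d=ray(f,u,v); return o+d*(z-o[2])/d[2]
def dep(f,u,v):
    o,d=ray(f,u,v); return o+d*f['depth'][int(v),int(u)]
E
python3 - <<'E'
from h import *
for n in('top','side','wrist'):
    f=grab(n,n+'0.png'); print(n,{k:v for k,v in f.items() if k not in('img','depth')})
print(monitor.observe())
a=[cv2.imread(f'pics/{n}0.png') for n in('top','side')]
cv2.imwrite('pics/ts0.png',cv2.resize(np.hstack(a),(800,300),interpolation=cv2.INTER_AREA))
E
```

```text
top {'vertical_fov': 57.10645918196172, 'cx': 259.1497248265987, 'cy': 191.15153772359716, 'cam_to_world': array([[ 0.17251433,  0.96106492, -0.21585415,  0.37447037],
       [-0.98500541,  0.16871492, -0.03605009,  0.01722817],
       [ 0.00177134,  0.21883667,  0.9757599 ,  1.01326695],
       [ 0.        ,  0.        ,  0.        ,  1.        ]])}
side {'vertical_fov': 54.74501752470177, 'cx': 255.3301277274734, 'cy': 193.2504909310327, 'cam_to_world': array([[-0.99957231,  0.00318436, -0.02906986,  0.54795368],
       [-0.02674609, -0.50152167,  0.86473156,  0.97126027],
       [-0.01182555,  0.86513923,  0.50139234,  0.64394688],
       [ 0.        ,  0.        ,  0.        ,  1.        ]])}
wrist {'vertical_fov': 66.84842273072474, 'cx': 251.86380170262817, 'cy': 193.5212964636803, 'cam_to_world': array([[ 0.37755715,  0.87616437,  0.29964411,  0.26483823],
       [-0.92598322,  0.35807411,  0.11974139, -0.43164133],
       [-0.00238166, -0.32267464,  0.94650695,  0.37322859],
       [ 0.        ,  0.        ,  0.        ,  1.        ]])}
{'t': 0.15, 'joint_positions': array([-1.18401385e+00,  2.41261431e-01,  4.03067543e-03,  1.33520250e+00,
       -2.97234660e-06,  1.57083996e+00]), 'joint_vel': array([ 0.00065425, -0.00160479,  0.00215341,  0.00022912,  0.00042263,
        0.00144712]), 'joint_torque': array([-4.38250454e-04, -3.72633827e+01,  2.52638894e+01,  1.24101926e-02,
        5.95105234e-05, -2.69579409e-06]), 'tcp_pos': array([ 0.18840998, -0.46258686,  0.2102056 ]), 'tcp_rot': array([ 9.81361988e-01,  1.92166540e-01, -1.58774617e-04, -8.02915489e-04]), 'force': array([-0.13237151,  0.20543251, -0.25908189]), 'torque': array([-0.02329701,  0.00796838,  0.00188301]), 'gripper_force': 0.0, 'grip_width': 1.0002153883354614}
```

View pics/top0.png

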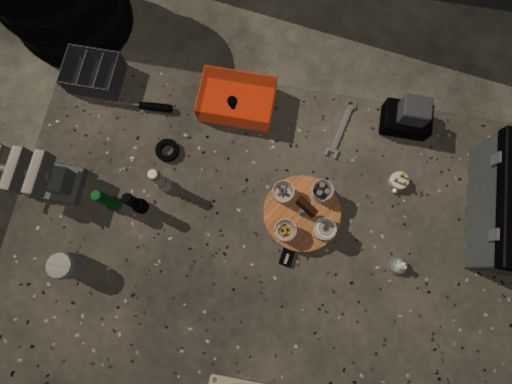

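View pics/side0.png

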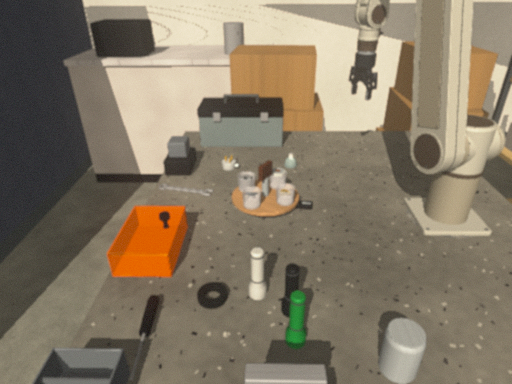

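The top view shows the carousel at about (302,213), with its tongue at (288,258), and the gripper at far left... I'll check these in a crop. Possible torches are black (135,203), green (107,200) and white (160,180). The white cylinder (60,266), the screwdriver (155,107) and the black thing in the bin (232,102) are other look-alikes. By the description I choose the black one at (135,203).

Run:
```python
from h import *
t=cv2.imread('pics/top0.png')
a=cv2.resize(t[155:255,80:180],(400,400),interpolation=cv2.INTER_CUBIC)
b=cv2.resize(t[170:270,252:352],(400,400),interpolation=cv2.INTER_CUBIC)
s=cv2.imread('pics/side0.png')
c=cv2.resize(s[150:220,220:320],(400,280))[:200*2]
cv2.imwrite('pics/crop1.png',np.hstack([a,b]))
f=load('top')
for u,v in[(140,206),(128,199),(302,213),(325,229),(288,258)]: print(u,v,dep(f,u,v),atz(f,u,v,0))
```

```text
140 206 [0.48841583 0.36890362 0.05468672] [0.49491638 0.3889666  0.        ]
128 199 [0.49187134 0.37606405 0.12948187] [0.50907156 0.4286365  0.        ]
302 213 [ 0.54235215 -0.07180119  0.07668035] [ 5.56096995e-01 -7.90902135e-02  2.22044605e-16]
325 229 [ 0.50869194 -0.13636508  0.08835042] [ 0.52151313 -0.1510367   0.        ]
288 258 [ 0.42143552 -0.05777019  0.01556688] [ 0.42216831 -0.05894037  0.        ]
```

View pics/crop1.png

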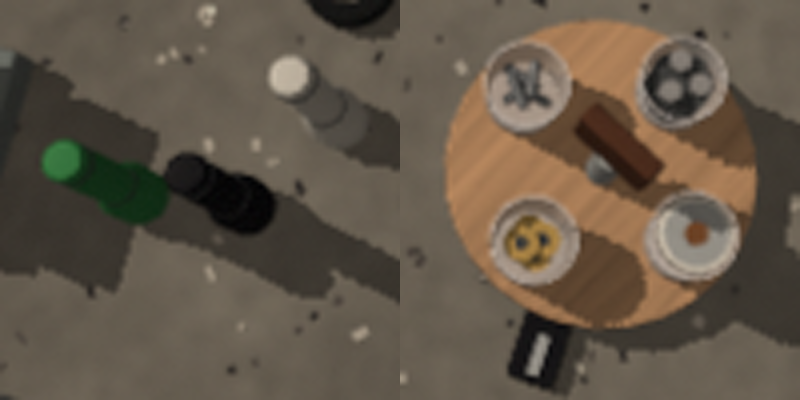

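Run:
```python
from h import *
f=load('top')
def p(s,u,v,z): print(s,atz(f,u-.1,v-.1,z).round(4))
p('torch top',126.6,198.1,.128); p('torch head top',141,205.7,.014)
p('green top',96,195,.128);p('green head',114.5,203.7,.014)
p('white top',252*0+152.5,174,.128)
p('handle',307,206.75,.145);p('platter',302.2,213.5,.032)
p('bulb rim',325,229,.082);p('bulb amber',326,228.2,.088);p('tongue mid',286.5,258.7,.015);
p('pots',284.4,191.5,.082);p('pots',322.7,190.2,.082);p('pots',285.5,230.2,.082)
s=load('side')
for u,v in[(292,268),(298,297)]: print(dep(s,u,v))
from scipy.spatial.transform import Rotation as R
print(R.from_quat(monitor.observe()['tcp_rot']).as_matrix().round(3))
```

```text
torch top [0.4939 0.3811 0.128 ]
torch head top [0.4948 0.3816 0.014 ]
green top [0.4883 0.4604 0.128 ]
green head [0.4873 0.4581 0.014 ]
white top [0.5676 0.3311 0.128 ]
handle [ 0.5481 -0.075   0.145 ]
platter [ 0.5493 -0.0765  0.032 ]
bulb rim [ 0.5098 -0.1371  0.082 ]
bulb amber [ 0.5115 -0.1384  0.088 ]
tongue mid [ 0.4191 -0.0537  0.015 ]
pots [ 0.5916 -0.0155  0.082 ]
pots [ 0.6131 -0.1171  0.082 ]
pots [ 0.4887 -0.0348  0.082 ]
[0.49437847 0.38821341 0.12887656]
[0.48772857 0.46669314 0.12738646]
[[ 0.926  0.377 -0.001]
 [ 0.377 -0.926  0.002]
 [-0.    -0.002 -1.   ]]
```

Crop: the black torch's top is at (126.7,198.2) and its head at (141,206), standing next to the green one. The bulb (white with an amber dot) is in the lower-right pot at about (325,229), and the dark handle bar points at it. Moving above the torch.

Request:
step_arm:
  increments:
    - [8.5,[1,-1,-2],-5]
    - [8.5,[3.5,-4,-4],-13]
    - [8.5,[6.5,-7.5,-6],-21]
    - [8.5,[10,-11,-7],-29]
    - [8.5,[13.5,-15,-7],-37]
    - [8.5,[17,-19,-7],-45]
    - [8.5,[20.5,-22.5,-7],-53]
    - [8.5,[24,-26.5,-7],-61]
    - [8.5,[27.5,-30.5,-7],-69]
    - [8.5,[31,-34.5,-7],-77]
    - [8.5,[34.5,-38,-7],-85]
    - [8.5,[38,-42,-7],-92]
    - [8.5,[41.5,-46,-7],-98]
    - [8.5,[45,-50,-7],-98]
    - [8.5,[48.5,-53.5,-7],-98]
    - [8.5,[52,-57.5,-7],-98]
    - [8.5,[55.5,-61,-7],-98]
    - [8.5,[58.5,-65,-7],-98]
    - [8.5,[60.15,-66.6,-7],-98]
    - [8.5,[60.15,-66.6,-7],-98]

```text
t: 2.15
tcp_pos: [0.495, 0.386, 0.2748]
tcp_rot: [0.497, 0.868, -0.002, -0.002]
force: [-0.2, -0.5, -0.6]
grip_width: 0.996
gripper_force: 0.0
```

```bash
cat >> h.py <<'E'
from scipy.spatial.transform import Rotation as R
def rel(x,y,z):
    s=monitor.observe(); m=R.from_quat(s['tcp_rot']).as_matrix()
    print('tcp',s['tcp_pos'].round(4),'yaw_y',np.degrees(np.arctan2(m[1,1],m[0,1])).round(1),'tilt',m[2].round(3),'j',s['joint_positions'].round(2),'t',s['t'],'F',s['force'].round(1),'w',s['grip_width'],s['gripper_force'])
    print('shift cm',(m.T@(np.array([x,y,z])-s['tcp_pos'])*100).round(2))
E
python3 - <<'E'
from h import *
f=grab('wrist','w1.png'); rel(.494,.3815,.069)
E
```

```text
tcp [0.4943 0.3831 0.2763] yaw_y 30.4 tilt [-0.001 -0.006 -1.   ] j [0.66 0.5  0.56 1.63 0.   1.7 ] t 2.2 F [-1.  -0.2 -0.3] w 0.9929842199392094 0.0
shift cm [-1.100e-01  2.000e-02  2.073e+01]
```

View pics/w1.png

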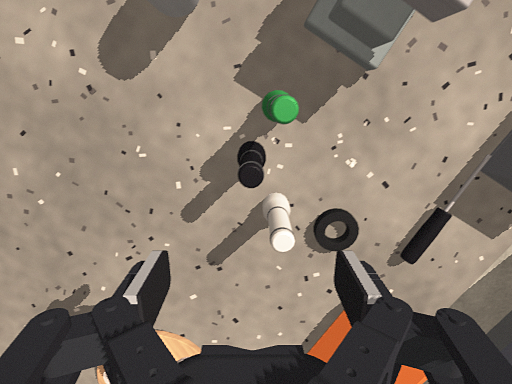

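The wrist view shows the black torch with its top at (251,173) and head at (252,152). The green torch is at (282,107) and the white one at (282,240). I'll measure again with the arm settled.

Run:
```python
from h import *
f=load('wrist'); print(atz(f,251,173,.128))
f=grab('wrist')
m=(f['img'].max(2)<28).astype(np.uint8); n,l,s,c=cv2.connectedComponentsWithStats(m)
for i in range(1,n):
    if s[i][4]>150: print(s[i],c[i].round(1))
# top face: points with depth giving z near .128
o=f['depth']; pts=[dep(f,u,v) for v in range(130,210) for u in range(225,270)]
pts=np.array(pts); k=pts[(pts[:,2]>.118)&(pts[:,2]<.135)]; print(len(k),k.min(0),k.max(0),(k.min(0)+k.max(0))/2,k.mean(0))
rel(.494,.3815,.069)
```

```text
[0.49201294 0.38621971 0.128     ]
[240 139  17  24 192] [246.6 149.5]
[402 206  44  56 439] [422.6 231.9]
[335 251  29  74 950] [347.9 290.1]
[421 314  47  54 276] [447.9 343.3]
552 [0.4781716  0.36942184 0.11820674] [0.50702592 0.39833201 0.12960558] [0.49259876 0.38387693 0.12390616] [0.4921742  0.384857   0.12685849]
tcp [0.494  0.3814 0.2781] yaw_y 30.3 tilt [-0.001 -0.005 -1.   ] j [ 0.66  0.5   0.55  1.63 -0.    1.7 ] t 2.25 F [ 0.2 -0.7  0.3] w 0.9989938096593406 0.0
shift cm [ 0.03  0.09 20.91]
```

Request:
step_arm:
  increments:
    - [8.5,[0.2,0,1],0]
    - [8.5,[0.2,0,3.5],0]
    - [8.5,[0.2,0,6.5],0]
    - [8.5,[0.2,0,9.5],0]
    - [8.5,[0.2,0,12.5],0]
    - [8.5,[0.2,0,15],0]
    - [8.5,[0.2,0,17.5],0]
    - [8.5,[0.2,0,19.5],0]
    - [8.5,[0.2,0,20.5],0]
    - [8.5,[0.2,0,20.9],0]
    - [8.5,[0.2,0,20.9],0]
    - [6,[0.2,0,20.9],0]
    - [4,[0.2,0,20.9],0]
    - [2,[0.2,0,20.9],0]
    - [2,[0.2,0,20.9],0]
    - [2,[0.2,0,20.9],0]
    - [2,[0.2,0,20.9],0]
    - [2,[0.2,0,20.9],0]
    - [2,[0.2,0,20.9],0]

```text
t: 4.15
tcp_pos: [0.494, 0.3829, 0.0726]
tcp_rot: [0.499, 0.867, 0.001, 0.0]
force: [0.8, 0.7, 4.0]
grip_width: 0.321
gripper_force: 59.5
```

Run:
```python
from h import *
rel(.4927,.3835,.069)
```

```text
tcp [0.494  0.3829 0.0726] yaw_y 30.2 tilt [ 0.     0.002 -1.   ] j [0.66 0.57 0.13 1.13 0.   1.7 ] t 4.15 F [0.8 0.7 4. ] w 0.3212103535318584 59.526586265992805
shift cm [ 0.12 -0.08  0.36]
```

Request:
step_arm:
  increments:
    - [2,[0,0,-0.5],0]
    - [2,[0,0,-2],0]
    - [2,[0,0,-4],0]
    - [2,[0,0,-6.5],0]
    - [2,[0,0,-9],0]
    - [2,[0,0,-11.5],0]
    - [2,[0,0,-13.5],0]
    - [2,[0,0,-15],0]
    - [2,[0,0,-15.5],0]
    - [2,[0,0,-15.5],0]

```text
t: 5.15
tcp_pos: [0.4933, 0.3823, 0.2268]
tcp_rot: [0.499, 0.867, -0.0, -0.0]
force: [0.1, -0.3, -1.7]
grip_width: 0.32
gripper_force: 59.2
```

Request:
step_arm:
  increments:
    - [2,[-0.5,-0.3,0],0]
    - [2,[-2,-1.1,0],0]
    - [2,[-4,-2.2,0],0]
    - [2,[-7,-3.8,0],0]
    - [2,[-10,-5.4,0],0]
    - [2,[-13,-7,0],0]
    - [2,[-16,-8.6,0],0]
    - [2,[-19,-10.3,0],0]
    - [2,[-22,-11.9,0],0]
    - [2,[-25,-13.5,0],0]
    - [2,[-28,-15.1,0],0]
    - [2,[-31,-16.8,0],0]
    - [2,[-34,-18.4,0],0]
    - [2,[-37,-20,0],0]
    - [2,[-40,-21.6,0],0]
    - [2,[-42.5,-23,0],0]
    - [2,[-44.5,-24.1,0],0]
    - [2,[-45.5,-24.6,0],0]
    - [2,[-45.8,-24.8,0],0]
    - [2,[-45.8,-24.8,0],0]

```text
t: 7.15
tcp_pos: [0.5087, -0.138, 0.2263]
tcp_rot: [0.499, 0.867, 0.0, -0.001]
force: [-0.4, 0.3, -1.5]
grip_width: 0.316
gripper_force: 59.2
```

Run:
```python
from h import *
rel(.5105,-.138,.1976)
grab('wrist','w2.png');grab('side','s2.png');grab('top','t2.png')
a=cv2.imread('pics/w2.png');b=cv2.imread('pics/s2.png')[60:240,180:340];t=cv2.imread('pics/t2.png')[150:280,230:374]
o=np.zeros((600,800,3),np.uint8)
o[:300,:400]=cv2.resize(a,(400,300),interpolation=cv2.INTER_AREA)
o[300:,:266]=cv2.resize(b,(266,300));o[300:,270:602]=cv2.resize(t,(332,300))
o[0:300,400:]=cv2.resize(a[150:384,100:412],(400,300))
cv2.imwrite('pics/c2.png',o)
```

```text
tcp [ 0.5087 -0.138   0.2263] yaw_y 30.1 tilt [ 0.001 -0.001 -1.   ] j [-0.27  0.29  0.11  1.39  0.    0.78] t 7.15 F [-0.4  0.3 -1.5] w 0.3163719502531196 59.17456006773136
shift cm [-0.1   0.16  2.87]
```

View pics/c2.png

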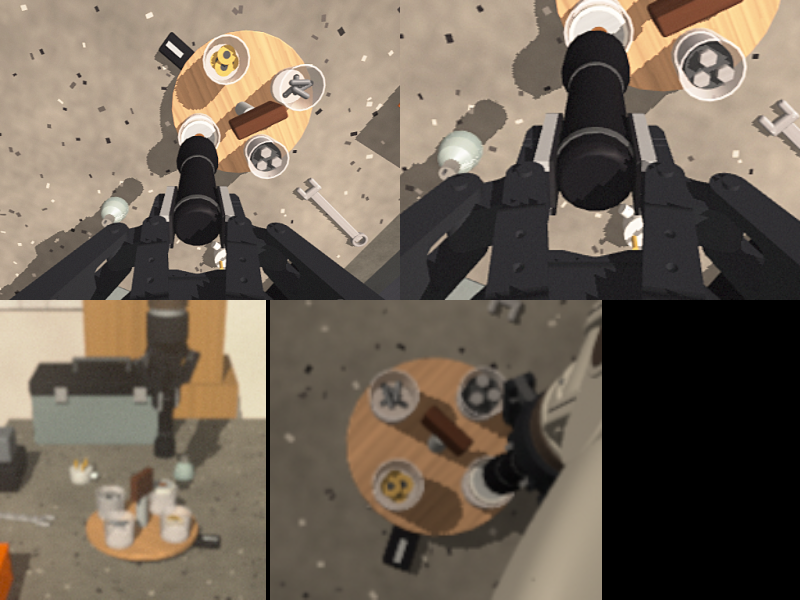

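The torch is held vertical over the bulb pot; in the wrist view the bulb's rim shows just past the torch head, at about (255,172). I'll refine the bulb position from the pot circles.

```bash
python3 - <<'E'
from h import *
f=load('wrist'); g=cv2.cvtColor(f['img'],cv2.COLOR_RGB2GRAY)
y,s,b=[atz(f,u,v,.082) for u,v in((289,77),(382,111),(343,201))]
c=(y+b)/2; print(y,s,b,'c',c,'bulb',2*c-s,np.linalg.norm(s-c),np.linalg.norm(y-b))
for e in(228.7,281): print(atz(f,e,172,.082))
# depth points: bulb-pot rim/face and handle top
P=np.array([dep(f,u,v) for v in range(40,260) for u in range(180,430)])
h=P[(abs(P[:,2]-.145)<.004)&(np.hypot(P[:,0]-.55,P[:,1]+.076)<.045)]
m=h.mean(0); w,V=np.linalg.eigh(np.cov((h-m)[:,:2].T)); d=V[:,1]; print('handle',len(h),m,np.degrees(np.arctan2(d[1],d[0])))
E
python3 - <<'E'
import cv2,sys
sys.path.insert(0,'.')
a=cv2.imread('pics/w2.png')
cv2.imwrite('pics/w2c.png',cv2.resize(a[20:240,200:430],(690,660))[:600])
E
```

```text
[ 0.4894153  -0.03376665  0.082     ] [ 0.5885617  -0.01336523  0.082     ] [ 0.61175544 -0.11274913  0.082     ] c [ 0.55058537 -0.07325789  0.082     ] bulb [ 0.51260903 -0.13315056  0.082     ] 0.07091779204730628 0.1456205379528553
[ 0.48437749 -0.14792151  0.082     ]
[ 0.53360436 -0.11929879  0.082     ]
handle 1284 [ 0.55107483 -0.07477238  0.14467143] 56.5583527202386
```

View pics/w2c.png

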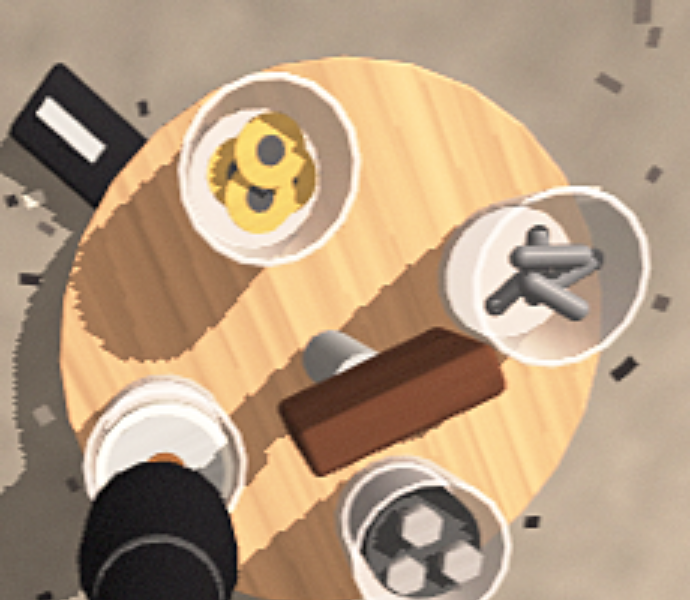

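Request:
step_arm:
  increments:
    - [2,[0,0.1,0.3],0]
    - [2,[-0.1,0.2,1],0]
    - [2,[-0.1,0.2,1.8],0]
    - [2,[-0.1,0.2,2.4],0]
    - [2,[-0.1,0.2,2.8],0]
    - [2,[-0.1,0.2,3],0]
    - [2,[-0.1,0.2,3],0]
    - [2,[-0.1,0.2,3],0]
    - [2,[-0.1,0.2,3],0]
    - [2,[-0.1,0.2,3],0]
    - [2,[-0.1,0.2,3],0]
    - [2,[-0.1,0.2,3],0]
    - [2,[-0.1,0.2,3],0]
    - [2,[-0.1,0.2,3],0]
    - [2,[-0.1,0.2,3],0]
    - [2,[-0.1,0.2,3],0]
    - [2,[-0.1,0.2,3],0]
    - [2,[-0.1,0.2,3],0]
    - [2,[-0.1,0.2,3],0]
    - [2,[-0.1,0.2,3],0]

```text
t: 9.3
tcp_pos: [0.5114, -0.1381, 0.1969]
tcp_rot: [0.499, 0.867, 0.0, 0.0]
force: [0.4, 0.7, -1.6]
grip_width: 0.322
gripper_force: 59.2
```

Request:
step_arm:
  increments:
    - [2,[0,0,0],0]
    - [2,[0,0,0],0]
    - [2,[0,0,0],0]
    - [2,[0,0,0],0]
    - [2,[0,0,0],0]
    - [2,[0,0,0],0]
    - [2,[0,0,0],0]
    - [2,[0,0,0],0]
    - [2,[0,0,0],0]
    - [2,[0,0,0],0]
    - [2,[0,0,0],0]
    - [2,[0,0,0],0]

```text
t: 10.5
tcp_pos: [0.5114, -0.1381, 0.1969]
tcp_rot: [0.499, 0.867, 0.0, 0.0]
force: [-1.0, -0.3, -1.8]
grip_width: 0.316
gripper_force: 59.2
```

Run:
```python
from h import *
rel(.500,.180,.226)
f=load('wrist')
for z in(.012,.018):
    a,b=atz(f,215,55.7,z),atz(f,231.7,71,z); d=b-a; print('tongue',a,b,np.degrees(np.arctan2(-d[1],-d[0])), np.degrees(np.arctan2(*((a+b)/2-np.array([.5505,-.0752,0]))[[1,0]])))
print(dep(f,223,63))
grab('side','s3.png')
a=cv2.imread('pics/s3.png')[60:240,180:340];cv2.imwrite('pics/s3c.png',cv2.resize(a,None,fx=3.3,fy=3.3))
```

```text
tcp [ 0.5114 -0.1381  0.1969] yaw_y 30.2 tilt [ 0.  0. -1.] j [-0.26  0.31  0.06  1.32  0.    0.78] t 10.5 F [-1.  -0.3 -1.8] w 0.3157370888244652 59.17169351005214
shift cm [28.07 15.   -2.91]
tongue [ 0.40651392 -0.05048867  0.012     ] [ 0.43163139 -0.05520005  0.012     ] 169.3762413024414 170.34645041131196
tongue [ 0.4074672 -0.0507424  0.018    ] [ 0.43218548 -0.05537891  0.018     ] 169.37624130244143 170.3839936184106
[ 0.41906654 -0.05288023  0.01696568]
```

View pics/s3c.png

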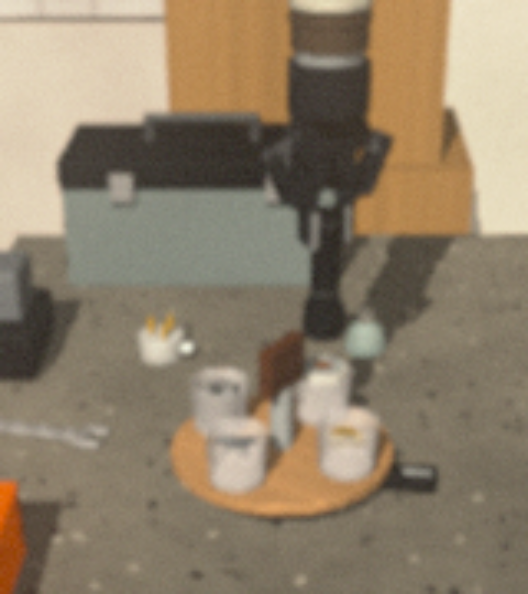

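The torch's lens hangs a few cm straight above the bulb pot at about crop (325,335), and it was held for 2.7 s. Next is to lift, carry left and stand it at (0.50, 0.18).

Request:
step_arm:
  increments:
    - [2,[0,0,-0.7],0]
    - [2,[0,0,-2.2],0]
    - [2,[0.3,0.2,-4],0]
    - [2,[1.5,0.8,-5.5],0]
    - [2,[4,2.1,-6],0]
    - [2,[7,3.7,-6],0]
    - [2,[10,5.3,-6],0]
    - [2,[13,6.9,-6],0]
    - [2,[16,8.5,-6],0]
    - [2,[19,10.1,-6],0]
    - [2,[22,11.7,-6],0]
    - [2,[24.5,13.1,-6],0]
    - [2,[26.5,14.2,-6],0]
    - [2,[27.6,14.7,-6],0]
    - [2,[28.1,15,-6],0]
    - [2,[28.1,15,-6],0]

```text
t: 12.15
tcp_pos: [0.4999, 0.1803, 0.257]
tcp_rot: [0.499, 0.867, -0.0, 0.0]
force: [-0.7, 0.1, -1.2]
grip_width: 0.319
gripper_force: 59.2
```

Request:
step_arm:
  increments:
    - [2,[0,0,1],0]
    - [2,[0,0,3],0]
    - [2,[0,0,5.5],0]
    - [2,[0,0,8],0]
    - [2,[0,0,10.5],0]
    - [2,[0,0,13],0]
    - [2,[0,0,15],0]
    - [2,[0,0,16.5],0]
    - [2,[0,0,17.3],0]
    - [2,[0,0,17.9],0]
    - [2,[0,0,18.2],0]
    - [2,[0,0,18.3],0]
    - [2,[0,0,18.3],0]
    - [2,[0,0,18.3],0]

```text
t: 13.55
tcp_pos: [0.5004, 0.1804, 0.0746]
tcp_rot: [0.499, 0.867, 0.001, 0.0]
force: [0.1, 0.3, -0.9]
grip_width: 0.318
gripper_force: 59.2
```

Run:
```python
from h import *
rel(.500,.180,.0726)
```

```text
tcp [0.5004 0.1804 0.0746] yaw_y 30.2 tilt [-0.     0.001 -1.   ] j [ 0.35  0.4  -0.14  1.03 -0.    1.39] t 13.55 F [ 0.1  0.3 -0.9] w 0.31784892332748554 59.24495065231895
shift cm [-0.02 -0.06  0.2 ]
```

Request:
step_arm:
  increments:
    - [2,[0,0,0.1],0]
    - [2,[0,0,0.2],0]
    - [2,[0,0,0.25],0]
    - [2,[0,0,0.25],0]

```text
t: 13.95
tcp_pos: [0.5004, 0.1805, 0.0726]
tcp_rot: [0.499, 0.867, 0.001, 0.001]
force: [-0.4, -0.7, 5.0]
grip_width: 0.319
gripper_force: 59.9
```

Request:
step_arm:
  increments:
    - [3.2,[0,0,0],0]
    - [3.6,[0,0,0],0]
    - [5,[0,0,0],0]
    - [7,[0,0,0],0]
    - [8.5,[0,0,0],0]
    - [8.5,[0,0,0],0]
    - [8.5,[0,0,0],0]
    - [8.5,[0,0,-0.7],0]
    - [8.5,[0,0,-2.5],0]
    - [8.5,[0,0,-5],0]
    - [8.5,[0,0,-8],0]
    - [8.5,[0,0,-11],0]
    - [8.5,[0,0,-14],0]
    - [8.5,[0,0,-16.5],0]
    - [8.5,[0,0,-18],0]
    - [8.5,[0,0,-18],0]

```text
t: 15.55
tcp_pos: [0.5014, 0.1807, 0.2547]
tcp_rot: [0.499, 0.867, 0.002, 0.002]
force: [-0.5, 0.3, 0.3]
grip_width: 1.001
gripper_force: 0.0
```

Run:
```python
from h import *
rel(.5507,-.0750,.2526)
f=grab('top'); P=np.array([dep(f,u,v) for v in range(150,260) for u in range(180,250)])
k=P[(abs(P[:,2]-.128)<.006)&(np.hypot(P[:,0]-.5,P[:,1]-.18)<.04)];print(len(k),k.mean(0) if len(k) else '')
f=grab('wrist','w4.png')
P=np.array([dep(f,u,v) for v in range(384) for u in range(512)])
k=P[(abs(P[:,2]-.126)<.006)&(np.hypot(P[:,0]-.5,P[:,1]-.18)<.04)];print(len(k),k.mean(0) if len(k) else '')
```

```text
tcp [0.5014 0.1807 0.2547] yaw_y 30.2 tilt [-0.001  0.006 -1.   ] j [0.35 0.29 0.18 1.46 0.   1.39] t 15.55 F [-0.5  0.3  0.3] w 1.0014387798082975 0.0
shift cm [-24.59  -8.58   0.18]
72 [0.50142427 0.17666721 0.12790807]
603 [0.49909907 0.18220693 0.12724888]
```

View pics/w4.png

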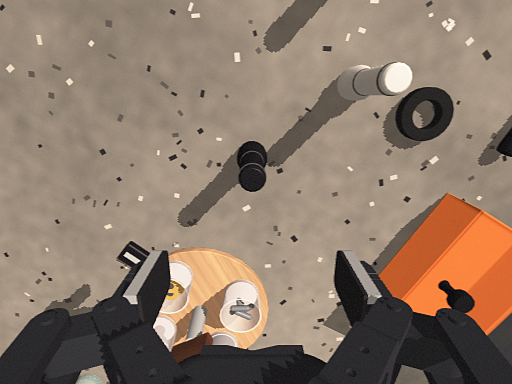

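The torch stands upright on its own at pixel (252,160), next to nothing else; the tape and white torch are untouched. Next is the handle.

Request:
step_arm:
  increments:
    - [8.5,[-0.5,-0.2,0],-4]
    - [8.5,[-2,-0.7,0],-12]
    - [8.5,[-4,-1.4,0],-20.5]
    - [8.5,[-6,-2.1,0],-29]
    - [8.5,[-8,-2.8,0],-37.5]
    - [8.5,[-10,-3.5,0],-46]
    - [8.5,[-12,-4.2,0],-54.5]
    - [8.5,[-14,-4.9,0],-63]
    - [8.5,[-16,-5.6,0],-71.5]
    - [8.5,[-18,-6.3,0],-80]
    - [8.5,[-20,-7,0],-88.5]
    - [8.5,[-22,-7.7,0],-97]
    - [8.5,[-23.5,-8.2,0],-105]
    - [8.5,[-24.3,-8.5,0],-112]
    - [8.5,[-24.6,-8.6,0],-116.4]
    - [8.5,[-24.6,-8.6,0],-116.4]
    - [8.5,[-24.6,-8.6,0],-116.4]
    - [8.5,[-24.6,-8.6,0],-116.4]

```text
t: 17.45
tcp_pos: [0.5487, -0.0753, 0.2508]
tcp_rot: [-0.474, 0.881, 0.0, -0.0]
force: [-0.3, -0.5, -0.0]
grip_width: 0.991
gripper_force: 0.0
```

Run:
```python
from h import *
f=grab('wrist','w5.png')
P=np.array([dep(f,u,v) for v in range(384) for u in range(512)])
h=P[(abs(P[:,2]-.145)<.004)&(np.hypot(P[:,0]-.55,P[:,1]+.076)<.045)]
m=h.mean(0); w,V=np.linalg.eigh(np.cov((h-m)[:,:2].T)); d=V[:,1]; print('handle',len(h),m,np.degrees(np.arctan2(d[1],d[0])))
rel(.5507,-.0750,.108)
```

```text
handle 962 [ 0.55114795 -0.0772094   0.14470272] 56.29157146942169
tcp [ 0.5489 -0.0753  0.251 ] yaw_y 146.5 tilt [ 0.     0.001 -1.   ] j [-0.14  0.34  0.24  1.48  0.   -1.12] t 17.5 F [-0.9  0.3 -0.5] w 0.9938567044518007 0.0
shift cm [-0.13 -0.15 14.3 ]
```

View pics/w5.png

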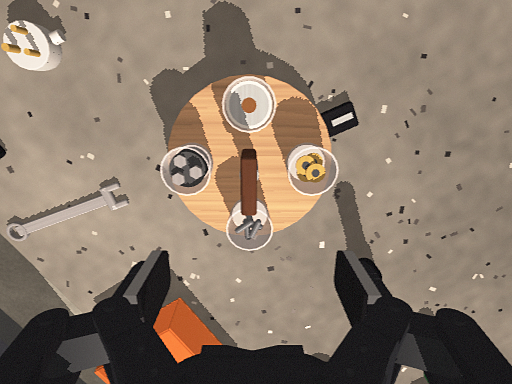

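The wrist view shows the bulb at (248,104) and the tongue line at (343,119), with the handle (248,182) lying across the closing direction. Descending to grip.

Request:
step_arm:
  increments:
    - [8.5,[0,-0.1,1],0]
    - [8.5,[0,-0.2,3.5],0]
    - [8.5,[0,-0.2,6],0]
    - [8.5,[0,-0.2,8.5],0]
    - [8.5,[0,-0.2,11],0]
    - [8.5,[0,-0.2,13],0]
    - [8.5,[0,-0.2,14],0]
    - [8.5,[0,-0.2,14.3],0]
    - [8.5,[0,-0.2,14.3],0]
    - [6,[0,-0.2,14.3],0]
    - [4,[0,-0.2,14.3],0]
    - [3,[0,-0.2,14.3],0]
    - [2.4,[0,-0.2,14.3],0]
    - [1.8,[0,-0.2,14.3],0]
    - [1,[0,-0.2,14.3],0]
    - [0.8,[0,-0.2,14.3],0]
    - [0.8,[0,-0.2,14.3],0]

```text
t: 19.2
tcp_pos: [0.5515, -0.0772, 0.109]
tcp_rot: [-0.474, 0.881, -0.001, 0.001]
force: [2.0, -1.1, 2.8]
grip_width: 0.168
gripper_force: 60.4
```

Run:
```python
from h import *
f=load('wrist')
y,s,b,k=[atz(f,u,v,.082) for u,v in((313,169),(250,226),(186.5,170),(249,104))]
c=(y+s+b+k)/4; t=atz(f,343,119,.017); print(c,np.degrees([np.arctan2(*(p-c)[[1,0]]) for p in(k,t)])%360)
rel(.5508,-.0760,.107)
```

```text
[ 0.54998655 -0.07670423  0.082     ] [236.94598704 169.47875232]
tcp [ 0.5515 -0.0772  0.109 ] yaw_y 146.5 tilt [-0.    -0.002 -1.   ] j [-0.14  0.41 -0.02  1.13 -0.   -1.13] t 19.2 F [ 2.  -1.1  2.8] w 0.1677224288516439 60.41827619075775
shift cm [-0.06  0.13  0.2 ]
```

Request:
step_arm:
  increments:
    - [0.8,[0,0,0],1.5]
    - [0.8,[0,0,0],5]
    - [0.8,[0,0,0],10]
    - [0.8,[0,0,0],15]
    - [0.8,[0,0,0],20]
    - [0.8,[0,0,0],25]
    - [0.8,[0,0,0],30]
    - [0.8,[0,0,0],35]
    - [0.8,[0,0,0],40]
    - [0.8,[0,0,0],45]
    - [0.8,[0,0,0],50]
    - [0.8,[0,0,0],55]
    - [0.8,[0,0,0],60]
    - [0.8,[0,0,0],64]
    - [0.8,[0,0,0],66]
    - [0.8,[0,0,0],66.5]
    - [0.8,[0,0,0],66.5]
    - [0.8,[0,0,0],66.5]
    - [0.8,[0,0,0],66.5]

```text
t: 21.1
tcp_pos: [0.5505, -0.0747, 0.109]
tcp_rot: [0.086, 0.996, 0.002, -0.0]
force: [-1.0, 3.8, 5.1]
grip_width: 0.167
gripper_force: 60.9
```

Run:
```python
from h import *
rel(.5508,-.0760,.107)
grab('wrist','w6.png');grab('top','t6.png')
a=cv2.imread('pics/w6.png')[90:384,120:400];b=cv2.imread('pics/t6.png')[165:275,245:350]
cv2.imwrite('pics/c6.png',np.hstack([cv2.resize(a,(428,450)),cv2.resize(b,(372,450))]))
print(a.shape,b.shape)
```

```text
tcp [ 0.5505 -0.0747  0.109 ] yaw_y 80.1 tilt [ 0.001  0.004 -1.   ] j [-0.14  0.41 -0.02  1.13  0.    0.04] t 21.1 F [-1.   3.8  5.1] w 0.16672479698139078 60.874122977256775
shift cm [-0.06 -0.13  0.19]
(294, 280, 3) (110, 105, 3)
```

View pics/c6.png

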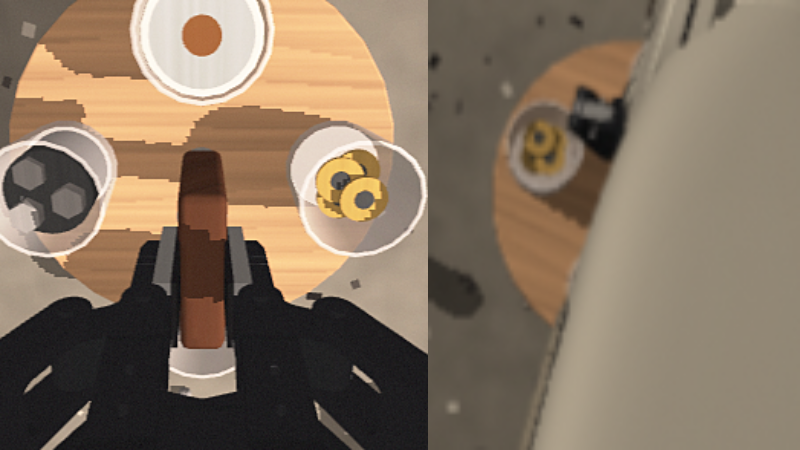

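The crop shows the bar firmly gripped and the bulb's amber lamp at full pixel (252,113), straight ahead along the bar. I have used all my views, so I'll check alignment with the tongue's bright line numerically.

Run:
```python
from h import *
f=load('wrist'); I=f['img'].astype(int); c=np.array([.5505,-.0757])
m=((I.max(2)<45)).astype(np.uint8); m[100:]=0
n,l,s,ce=cv2.connectedComponentsWithStats(m)
for i in range(1,n):
    if s[i][4]>80:
        print('dark',s[i],ce[i].round(1)); x,y,w,h=s[i][:4]
        sub=np.zeros(m.shape,np.uint8); sub[y:y+h,x:x+w]=(I[y:y+h,x:x+w].min(2)>150)
        n2,l2,s2,c2=cv2.connectedComponentsWithStats(sub)
        for j in range(1,n2):
            if s2[j][4]>30:
                ys,xs=np.where(l2==j); P=np.array([atz(f,u,v,.017)[:2] for u,v in zip(xs,ys)]); d=P.mean(0)-c
                print(' line',s2[j],c2[j].round(1),P.mean(0),np.degrees(np.arctan2(d[1],d[0])))
a=(I[...,0]-I[...,2]>70)&(I[...,0]>120); a[:90]=0;a[135:]=0;a[:,:230]=0;a[:,275:]=0
ys,xs=np.where(a); p=atz(f,xs.mean(),ys.mean(),.088); d=p[:2]-c; print('amber',xs.mean(),ys.mean(),p,np.linalg.norm(d),np.degrees(np.arctan2(d[1],d[0])))
y,b=[atz(f,120+u*280/428,90+v*294/450,.082) for u,v in((363,198),(49,199))]
print('c from pots',(y+b)/2)
```

```text
dark [ 229    0   43   64 1580] [248.9  32.9]
 line [245   7  11  41 431] [250.2  26.6] [ 0.41870496 -0.05280456] 170.14492777405806
 line [238  62  28   2  48] [251.5  62.6] [ 0.44397516 -0.05621065] 169.6320622095579
dark [505  73   7  27 132] [508.8  87.9]
amber 251.63035714285715 112.72142857142858 [ 0.4783113  -0.06234975  0.088     ] 0.07341278574814436 169.52235625283433
c from pots [ 0.55144425 -0.07275662  0.082     ]
```

Request:
step_arm:
  increments:
    - [0.8,[0,0,0],0]
    - [0.8,[0,0,0],0]
    - [0.8,[0,0,0],0]
    - [0.8,[0,0,0],0]
    - [0.8,[0,0,0],0]

```text
t: 21.7
tcp_pos: [0.5505, -0.0747, 0.1089]
tcp_rot: [0.086, 0.996, 0.002, -0.0]
force: [-1.3, 4.7, 4.6]
grip_width: 0.165
gripper_force: 60.9
```

Run:
```python
from h import *
rel(.5508,-.0760,.107)
print(arm.finish_job())
```

```text
tcp [ 0.5505 -0.0747  0.1089] yaw_y 80.1 tilt [ 0.001  0.004 -1.   ] j [-0.14  0.41 -0.02  1.13  0.    0.04] t 21.7 F [-1.3  4.7  4.6] w 0.16542745292716848 60.87506711483002
shift cm [-0.06 -0.13  0.19]
the job is handed in; nothing more can be done
None
```

Job handed in at 21.7 s: I held the torch about 3.5 cm above the bulb for about 2.7 s, stood it back on its lens left of the carousel, and turned the bulb to within about 1° of the front tongue, with the handle still gripped at about 60 N; no verdict came back.

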